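Open the vacuum sealer and seat its drip tray

ROBOT

A 6-joint arm with a two-finger parallel gripper is mounted at the origin on the work surface. World frame = base frame: x ahead of the robot, y to its left, z up, the work surface at z = 0. Lengths are in mm, angles in degrees, forces in N, time in s.
With the tool pointing down it reaches from about 300 to 850 mm from the base axis. Payload 4.2 kg.
Tool frame: the origin (TCP) lies midway between the tips of the shut fingers; the grasp point (between the pads) lies 19 mm behind it (env.grip_depth is the distance from the TCP to the grasp point, in mm); z points along the fingers, y is the line along which they close (so a half turn about z gives the same grasp; the last joint's range is limited). The gripper opens to 91 mm and grips with 3 to 60 N. Pads are 32 mm wide; open, the fingers measure 118 mm over their backs; the gripper's body (76 mm by 178 mm) begins 60 mm behind the grasp point.
Start: joints at [72.651, 18.312, 89.639, -0, 72.044, -1.146], TCP at [160.453, 552.176, 213.976] pointing down, gripper open.
Joint ranges: [-177.97, 177.97], [-48.28, 115.42], [12.27, 149.76], [-77.06, 257.06], [2.81, 150.46], [-146.56, 146.56]. Speed limits (degrees/s): [147.25, 147.25, 180, 180, 180, 180].

INTERFACE

Orientations are given as [roll, pitch, yaw] about the fixed x, y, z axes, in that order (R = Rz(yaw) Ry(pitch) Rx(roll)).
In Python, from workcell import env, eyes gives the robot as it stands.
- The arm moves only by the tool send_rows, never from a script. Its argument "motion" is a list of rows, each a list of 7 numbers: the shift along the world's x, y, z normalised to -1 to 1, where 1 is 0.5 m, then the turn, a rotation vector about the world's x, y, z normalised to -1 to 1, where 1 is 60 degrees, then the opening, from -1 (shut) to 1 (fully open). A call has 1 to 20 rows; each row is the pose to reach, as a shift and turn from the pose commanded when the call began; what a row does not reach only later rows make up. A row lasts 1/8 s, in which the tool goes at most 62.5 mm and 10.7 degrees, less where a joint would pass 70% of its speed; a pose out of reach is approached as far as the arm can. A call with a number of a shift or a turn outside -1 to 1 is refused whole. A call with a gripper value outside its range is refused whole. The fingers move at their own pace and stop on an object; "squeeze" is the grip in N (left out, the last holds). Time passes only in rows, so rows that repeat a pose let the fingers close. It gives the time, the measured TCP pose, the force, the opening and the grip force at its end, in the units of the state.
- env.state(): the state, without advancing time (a new reading comes with each control period).
- eyes.grab_frame(name): name is "scene" or "top" or "wrist"; returns a dict with "pixels" (384x512x3 uint8, red, green, blue), "depth" (384x512 float32, mm along the optical axis (not along the pixel's ray), 0 where there is no reading), "fx", "fy", "cx", "cy" (pixels), "R" (3x3) and "t" (3): a world point X has camera coordinates R X + t; the wrist camera has in their place "T_tool_cam" (4x4, takes a point from camera to tool coordinates, whose origin is the TCP and whose axes are the flange's). Camera axes: x right, y down, z forward; pixel columns grow to the right and rows downward; lengths in mm; the calibration is good to about 2 mm. A picture is of the moment at which its call begins: read the wrist's pose just before it.
- env.job_done(): hands the job in; it is judged then, once.
The state is a dict: "time_s": time; "qpos": joint angles; "qvel": joint speeds; "effort": joint torques, N m; "ee_pos": TCP position; "ee_rot": TCP orientation; "force": force on the tool from outside, world axes, zero at the start; "torque": the same for the moment, N m; "gripper_width": finger opening in mm; "gripper_force": force on a finger pad.
Only numpy, scipy, OpenCV 4.12 (cv2) and the standard library are available. Lean on these libraries where they do the work, as an engineer would, in place of code of your own. Each camera call takes 0.05 s, during which the arm holds its last target. There are 200 camera calls.

TASK

Push the lid of the vacuum sealer up by its lip, gently and past its balance point, so that it stays fully open by itself with nothing holding it; then take the grey drip tray from the counter and set it into the trough in the sealer's deck until it sits fully home and level. The trough may stand a little to one side of its usual place, so feel for it without forcing anything, do not slam the lid, and leave the other kitchen things where they are.

Things in the scene. Friction and masses are not known exactly. Their poses are not given: they have to be found in the camera images.
- sealer: vacuum sealer, fixed: white box 150 mm deep (its x), 320 mm wide (y), deck 60 mm above the counter, under a hood lid hinged along its back. Its lip side faces right as the robot sees it (-y), give or take 0.3 rad. Origin under its centre on the counter; x points from lip side to hinge side, z up. Robot may press it or its lid with 20 N at most, the tray may be forced on it with 40 N at most.
- lid (a joint): lid angle: 0 shut, 1.9 open on its rubber-padded stop. Damped hinge with a weak closing spring: left alone it falls shut below its balance point, and leans on to its stop beyond it. The balance point differs with the lid's weight (0.35 to 0.7 kg): somewhere from 1.4 to 1.75. Lifting it by the lip takes 3 to 5 N at first, ever less as it rises. It must not open faster than 3 rad/s.
- lid_lip (a point): middle of the front edge of the lid's lip, on its underside; moves with the lid. The lip is a flat ledge 160 mm wide, 8 mm thick, that juts 26 mm out from the hood's front wall, 168 mm from the hinge line; 62 mm above the counter when shut, with 23 mm of it overhanging the front of the sealer and free space beneath. Hood above: 45 mm tall, 310 mm wide, hollow beneath.
- lid_hinge (a point): middle of the hinge line, which runs along the sealer's y; fixed on the sealer, 70 mm behind its centre, 62 mm above the counter. Its axes are the sealer's: x away from the front, z up.
- trough_mid (a point): point at deck level, 5 mm from the sealer's centre towards the lip, where the trough is centred if its grey cassette stands mid-way. The cassette is stuck up to 10 mm to either side along the sealer's y, unmeasured; along x it is true. The trough: a rectangular recess 53 mm (x) by 163 mm (y), 18 mm deep, 2 mm chamfers at the mouth; under the lid at the start.
- tray: drip tray, grey plastic, 0.12 kg, upright on the counter at the right, before the lip side of the sealer: open tray 50 mm (x) by 160 mm (y), 20 mm tall, with a grip fin in its middle, 12 mm thick (x), 40 mm long (y), top 55 mm above the underside. Origin under its centre; z up. Fits the trough either way round; home, its underside is 18 mm below the deck, 42 mm above the counter.
- carrot_a: a whole carrot, 150 mm long, 32 mm thick, lying at the back right; origin under its middle
- carrot_b: a whole carrot, 130 mm long, lying at the back right; origin under its middle
- carrot_c: a whole carrot, 140 mm long, lying at the front near the tray; origin under its middle
- bottle: clear squeeze bottle, 60 mm wide, 170 mm tall, standing at the back, right of the sealer; origin under its middle
- bowl: small steel bowl, 120 mm wide, 50 mm tall, left of the sealer; origin under its middle
- spatula: spatula lying at the front right
- pot: white ceramic pot, 80 mm wide and tall, left of the sealer; origin under its middle
There are look-alikes about, which are no part of the job. What is shaped like the tray but orange is not meant.

How it is judged (in metres and radians):
On the way, in this order (a step that is already met when the one before it is completed fails the run):
1. the lid leans fully open on its stop by itself, untouched (value of joint lid above 1.82 rad and contact force between each of the fingers, the arm and sealer below 0.3 N), for 0.3 s.
2. the tray is home in the trough (z of tray in the frame of sealer between 0.038 and 0.0445 m and horizontal distance between tray and trough_mid below 0.0125 m and angle between tray's own z axis and vertical below 0.03 rad and value of joint lid above 1.82 rad), for 0.2 s.
At the end, for the whole second after the job is handed in: The lid stands open by itself beyond 1.82 rad and is still; the tray lies level (within 0.03 rad) in the trough, its underside 38 to 44.5 mm above the counter and its centre within 12.5 mm of trough_mid; tray at rest and released, robot off the sealer (all of step 2 and contact force between each of the fingers, the arm and sealer below 0.3 N and velocity of joint lid between -0.1 and 0.1 rad/s and linear speed of tray below 0.02 m/s and contact force between the fingers and tray below 0.1 N); the robot touches nothing.
It fails at once if the robot presses the sealer or its lid with more than 20 N (contact force between any of the fingers, the arm and sealer above 20 N).
It fails at once if the tray is forced against the sealer with more than 40 N (contact force between tray and sealer above 40 N).
It fails at once if the lid is flung open faster than 3 rad/s (velocity of joint lid above 3 rad/s).
It fails at once if another kitchen thing is moved more than 30 mm (distance of any of carrot_a, carrot_b, carrot_c, bottle, bowl, spatula, pot from where it was at the start of the episode above 0.03 m).
It also fails if it takes over 72 s, if anything falls off the work surface, if the arm or the gripper's body presses on something with over 40 N, if the wrist force passes 120 N, or if a joint passes its speed limit or range.

## Working session

There is one attempt and no reset: what is moved stays moved. The work goes in short steps, Python scripts to look and compute and a tool call to move; the robot and the scene stay as the last step left them, time stands still between calls to the robot, and variables do not carry over. Pictures are saved under pics/ and viewed, at most 13 in all, crops included, and the job is handed in when it is done.

Besides the shell and the picture viewer there is one more tool, called after "Request:" in YAML: its name, and indented under it one key for each argument. send_rows: Moves the arm, as the interface text tells. Its arguments: {"type":"object","properties":{"motion":{"type":"array"},"squeeze":{"type":"number"}},"required":["motion"]}

```bash
ls; mkdir -p pics; cat > h.py <<'E'
import numpy as np, cv2
from workcell import env, eyes
def save(n,f): cv2.imwrite(f'pics/{n}.png', cv2.cvtColor(f['pixels'],cv2.COLOR_RGB2BGR))
def cloud(f):
    v,u=np.mgrid[0:384,0:512]; z=f['depth']
    P=np.stack([(u-f['cx'])/f['fx']*z,(v-f['cy'])/f['fy']*z,z],-1)
    return (P-np.array(f['t']))@np.array(f['R'])
E
python3 - <<'E'
from h import *
a=eyes.grab_frame('scene');b=eyes.grab_frame('top')
import pickle;pickle.dump((a,b),open('f0.pkl','wb'))
im=np.hstack([a['pixels'],b['pixels']])
save('scene',a);save('top',b)
for f in(a,b):print(f['fx'],f['R'],f['t'])
print(env.state())
E
```

```text
pics
498.37781761052133 [[-0.09898365  0.99504865  0.00896756]
 [ 0.54389982  0.06164722 -0.83688267]
 [-0.8332918  -0.07796024 -0.54730885]] [  39.6166316  -163.80017275 1950.95677214]
354.3287386642057 [[-0.01585192 -0.99986367 -0.004622  ]
 [-0.99797407  0.01610648 -0.06154943]
 [ 0.06161549  0.00363696 -0.99809333]] [  13.90527929  430.27563849 1116.92843155]
{'time_s': 0.1, 'qpos': array([ 7.26497409e+01,  1.83493764e+01,  8.97006342e+01, -3.02615238e-04,
        7.20439547e+01, -1.14406816e+00]), 'qvel': array([-0.05625765, -0.10449335, -0.12124634,  0.02246284,  0.01201239,
        0.08025178]), 'effort': array([ 5.67098614e-04, -4.13329554e+01, -2.32509452e+01,  7.27953343e-02,
        4.20462212e-02, -5.41323777e-05]), 'ee_pos': array([160.32520104, 551.71658019, 213.18208432]), 'ee_rot': array([-1.79906048e+02, -1.58848555e-03,  1.63793901e+02]), 'force': array([-0.33436699, -0.47211203,  0.10363292]), 'torque': array([ 0.02730885, -0.00023331, -0.01575897]), 'gripper_force': 0.0, 'gripper_width': 90.91792126041113}
```

View pics/scene.png

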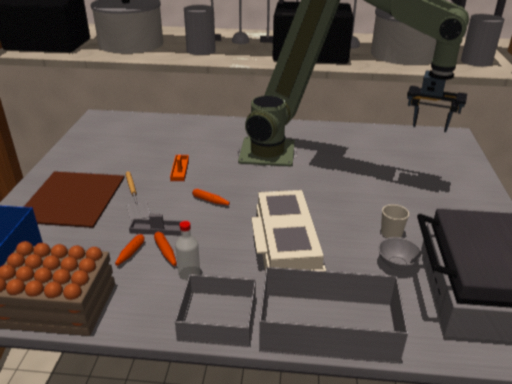

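View pics/top.png

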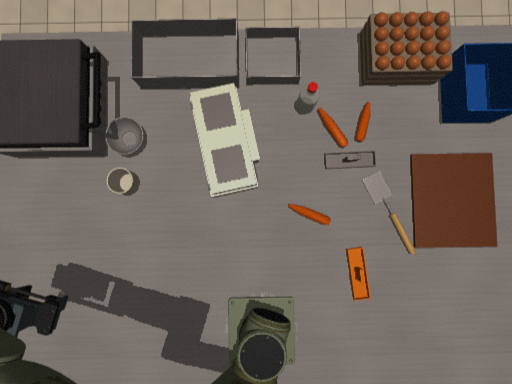

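The scene view shows the robot opposite, with the white sealer at (288,230), its lip facing left at (260,235). There are two tray-shaped things: the grey one at top (349,160) / scene (158,227), and the orange one at top (358,273) / scene (180,167). The grey one fits the description ("grey drip tray"), and orange is explicitly not meant. I'll measure it and confirm in a crop.

```bash
python3 - <<'E'
from h import *
import pickle
a,b=pickle.load(open('f0.pkl','rb'))
P=cloud(b); img=b['pixels'].astype(int); hsv=cv2.cvtColor(b['pixels'],cv2.COLOR_RGB2HSV)
v,u=np.mgrid[0:384,0:512]
def rect(m,lab):
    p=P[m]; r=cv2.minAreaRect(p[:,:2].astype(np.float32)); print(lab,m.sum(),np.round(r[0],1),np.round(r[1],1),round(r[2],1),'z',np.round(np.percentile(p[:,2],[2,50,98]),1))
box=(u>185)&(u<270)&(v>75)&(v<200)
z=P[...,2]
rect(box&(z>95)&(z<120),'hood top')
lip=box&(z>55)&(z<85)&(u>235);rect(lip,'lip');
rect(box&(z>20),'all')
t=(u>318)&(u<382)&(v>146)&(v<174)
print('floor z',np.median(z[205:240,330:345]))
rect(t&(z>10)&(z<30),'rim');rect(t&(z>40),'fin');rect(t&(z>8),'tray')
# others
for n,(u0,u1,v0,v1) in dict(bottle=(295,325,78,115),carB=(315,350,105,150),carA=(352,375,98,145),spat=(360,415,168,255),carC=(285,333,200,228)).items():
    m=(u>u0)&(u<u1)&(v>v0)&(v<v1)&(z>4); rect(m,n)
c=b['pixels'][70:290,180:430]; cv2.imwrite('pics/crop.png',cv2.resize(c,None,fx=3,fy=2.7,interpolation=cv2.INTER_CUBIC)[...,::-1])
c=b['pixels'][140:180,310:390]; cv2.imwrite('pics/crop2.png',cv2.resize(c,None,fx=8,fy=8,interpolation=cv2.INTER_CUBIC)[...,::-1])
E
```

```text
hood top 4795 [618.1 107.2] [364.3 150.7] 11.4 z [102.5 108.1 112.2]
lip 638 [613.7  22.2] [102.6 359.9] 88.2 z [57.  69.1 74.3]
all 6334 [592.5 115.3] [265.7 441.2] 84.8 z [ 34.  107.2 112.4]
floor z -0.2509368759024587
rim 208 [ 542.  -289.9] [ 67.4 161.2] 1.7 z [10.5 18.5 24.3]
fin 67 [ 457.2 -148.4] [ 26.2 357.9] 28.3 z [  41.1   55.  1141.3]
tray 304 [ 485.8 -173.1] [100.2 420. ] 22.0 z [   8.6   19.6 1076.4]
bottle 606 [ 575.7 -119.2] [115.4 480.7] 73.9 z [  4.6 108.4 171.9]
carB 469 [ 512.1 -162.2] [134.6 427.1] 60.0 z [ 4.3 26.7 37.1]
carA 364 [ 511.6 -220.5] [126.6 524. ] 47.6 z [ 4.9 27.1 35.1]
spat 782 [ 368.5 -245.7] [497.  271.3] 89.3 z [  4.1  10.6 449.3]
carC 409 [ 363.9 -110.6] [227.   79.9] 89.1 z [ 4.5 27.1 34.9]
```

View pics/crop.png

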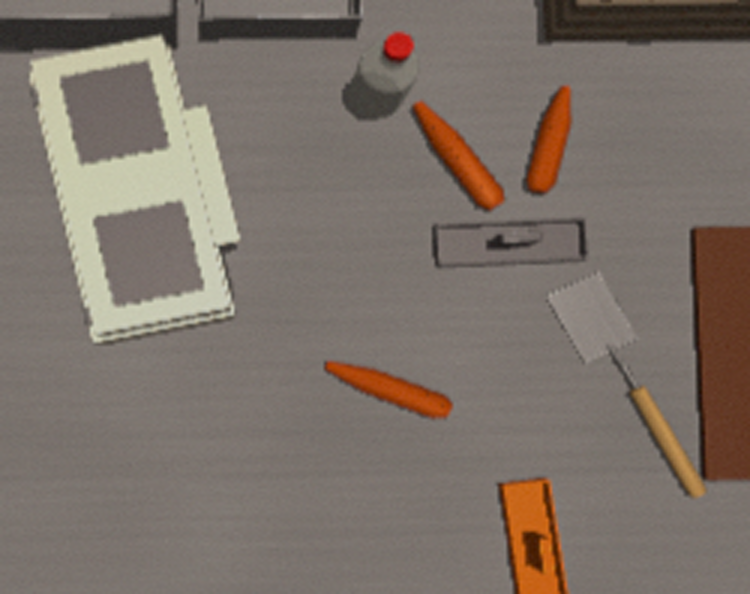

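View pics/crop2.png

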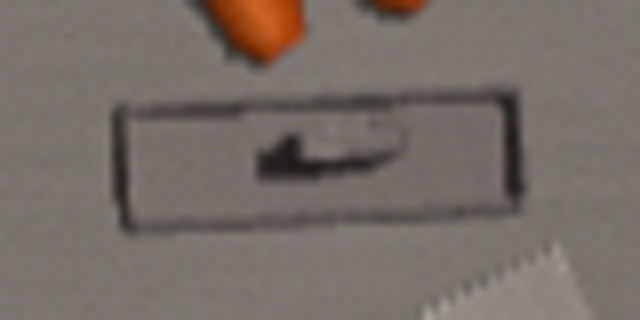

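The crops confirm the grey open tray with a grey fin at top (350,160), between carrot_b's tip (325–347, just above it) and the spatula blade. Next are precise fits.

```bash
cat >> h.py <<'E'
def ray(f,uv,z):
    uv=np.asarray(uv,float).reshape(-1,2); R=np.array(f['R']);t=np.array(f['t'])
    d=np.c_[(uv[:,0]-f['cx'])/f['fx'],(uv[:,1]-f['cy'])/f['fy'],np.ones(len(uv))]@R
    c=-R.T@t; return c+d*((z-c[2])/d[:,2])[:,None]
def comp(m):
    n,l,s,_=cv2.connectedComponentsWithStats(m.astype(np.uint8)); return l==1+np.argmax(s[1:,4])
def rectz(f,m,z,lab):
    q=np.argwhere(m)[:,::-1]; p=ray(f,q,z)[:,:2]; r=cv2.minAreaRect(p.astype(np.float32)); print(lab,m.sum(),np.round(r[0],1),np.round(r[1],1),round(r[2],2),'mean',np.round(p.mean(0),1))
    return p
E
python3 - <<'E'
from h import *
import pickle
a,b=pickle.load(open('f0.pkl','rb'))
P=cloud(b); z=cv2.medianBlur(P[...,2].astype(np.float32),3); v,u=np.mgrid[0:384,0:512]
hsv=cv2.cvtColor(b['pixels'],cv2.COLOR_RGB2HSV).astype(int); g=b['pixels'].astype(int)
box=(u>180)&(u<275)&(v>70)&(v<205)
print('hood px',g[150,210],'table',g[230,210],'lip',g[140,253])
cream=box&(g[...,0]-g[...,2]>18)&(g[...,0]>140)
m=comp(box&(abs(z-107)<10)); rectz(b,cv2.morphologyEx(m.astype(np.uint8),cv2.MORPH_OPEN,np.ones((5,5)))>0,107,'hood')
lip=comp(box&(abs(z-70)<6)&(u>228)); rectz(b,lip,70,'lip')
q=np.argwhere(lip)
cr=comp(cream); r=cv2.minAreaRect(np.argwhere(cr)[:,::-1].astype(np.float32)); print('cream rect',r)
# front hood edge: per row, outermost cream px with z>95 -> fit line
for lab,mm,h in(('hoodfront',box&cream&(abs(z-107)<8),107),('lipfront',lip&cream,70)):
    e=[(u[r][mm[r]].max()+.5,r) for r in range(384) if mm[r].sum()>3]
    e=np.array(e); p=ray(b,e,h)[:,:2]
    if lab=='hoodfront': p=p[(e[:,1]>95)&(e[:,1]<180)]
    else: p=p[2:-2]
    for _ in range(3):
        k=np.polyfit(p[:,0],p[:,1],1); res=p[:,1]-np.polyval(k,p[:,0]); p=p[abs(res)<3]
    print(lab,'y=',k,'deg',np.degrees(np.arctan(k[0])),'x range',p[:,0].min(),p[:,0].max())
tb=(u>316)&(u<384)&(v>146)&(v<174)
rectz(b,comp(tb&(z>9)&(z<70)),20,'tray')
rectz(b,comp(tb&(z>45)&(z<65)),55,'fin')
dark=tb&(g.sum(-1)<235); rectz(b,dark,20,'dark')
for n,(u0,u1,v0,v1,h) in dict(bottle=(295,325,78,115,100),carB=(315,350,105,152,16),carA=(352,375,98,145,16),carC=(285,333,200,228,16)).items():
    rectz(b,comp((u>u0)&(u<u1)&(v>v0)&(v<v1)&(z>8)),h,n)
E
```

```text
hood px [201 202 176] table [119 110 107] lip [200 201 176]
hood 4733 [589.8 107.7] [310.5 135.3] 11.59 mean [588.6 107.1]
lip 462 [607.1  27.3] [162.3  27.8] 11.59 mean [605.9  27.5]
cream rect ((226.62994384765625, 138.4559326171875), (107.0068130493164, 56.13288497924805), 77.96940612792969)
hoodfront y= [  0.18983245 -72.29633428] deg 10.748701541348332 x range 475.3239059746511 715.3139355889898
lipfront y= [   0.21119178 -114.6049184 ] deg 11.925163337076468 x range 537.269634418931 677.1914450695601
tray 82 [ 535.8 -294.2] [47.9 16.1] 89.05 mean [ 535.8 -294.2]
fin 51 [ 531.8 -289.6] [37.1 12.4] 89.05 mean [ 533.  -288.7]
dark 161 [ 541.7 -286.6] [ 65.  162.2] 1.87 mean [ 539.8 -288.4]
bottle 523 [ 709.8 -149.5] [ 58.7 100.3] 70.43 mean [ 707.3 -148.3]
carB 421 [ 639.  -235.4] [149.4  33.2] 33.77 mean [ 634.4 -238.5]
carA 341 [ 655.6 -337.6] [ 31.6 131.8] 75.25 mean [ 650.2 -336.2]
carC 380 [ 362.9 -154.9] [140.7  30.6] 67.22 mean [ 361.  -159.4]
```

Geometry from this:
- The sealer's x axis is (-0.201, 0.980).
- The lip front middle is at (610, 14), the hinge at (576, 178.5) and trough_mid at about (591, 105).
- The fin is at about (533, -289), with its long axis along y.

I'll start the transit toward the lip side with the fingers shut.

Request:
send_rows:
  motion:
    - [0.07,-0.08,0.1,0,0,-0.1,-1]
    - [0.14,-0.17,0.15,0,0,-0.2,-1]
    - [0.21,-0.25,0.15,0,0,-0.3,-1]
    - [0.28,-0.33,0.15,0,0,-0.4,-1]
    - [0.35,-0.41,0.15,0,0,-0.5,-1]
    - [0.42,-0.5,0.15,0,0,-0.6,-1]
    - [0.5,-0.6,0.15,0,0,-0.65,-1]
    - [0.56,-0.66,0.15,0,0,-0.65,-1]
    - [0.56,-0.66,0.15,0,0,-0.65,-1]

```text
time_s: 1.23
ee_pos: [441.9, 220.1, 288.4]
ee_rot: [-179.9, 0.0, 124.5]
force: [-0.5, 0.1, -0.2]
gripper_width: 4.3
gripper_force: 0.0
```

```bash
cat > lid.py <<'E'
import numpy as np
H=np.array([576.1,178.5,62.]);xs=np.array([-.201,.98,0]);ys=np.array([.98,.201,0]);Z=np.array([0,0,1.])
def tcp(th,a=45,s=-40,l=13,w=16):
    a=np.radians(a); d=np.array([0,np.cos(a),-np.sin(a)]);n=np.array([0,np.sin(a),np.cos(a)])
    p=lambda r:H+s*ys-r*np.cos(th)*xs+r*np.sin(th)*Z
    C=p(168)+l*d if th<a else p(168-l)
    return C-w*n
if __name__=='__main__':
    for th in (-.1,0,.05,.1):print(th,tcp(th).round(1))
E
python3 lid.py
```

```text
-0.1 [570.5   4.5  24.7]
0 [570.7   3.7  41.5]
0.05 [570.6   3.9  49.9]
0.1 [570.5   4.5  58.3]
```

Request:
send_rows:
  motion:
    - [0.03,-0.09,0,0,0,-0.1,-1]
    - [0.06,-0.18,0,0,0,-0.2,-1]
    - [0.1,-0.27,0,0,0,-0.3,-1]
    - [0.14,-0.36,0,0,0,-0.4,-1]
    - [0.18,-0.45,0,0,0,-0.5,-1]
    - [0.22,-0.55,0,0,0,-0.575,-1]
    - [0.26,-0.66,0,0,0,-0.575,-1]
    - [0.26,-0.66,-0.05,0,0,-0.575,-1]

```text
time_s: 2.22
ee_pos: [572.4, -110.4, 264.4]
ee_rot: [179.8, 0.1, 90.1]
force: [-0.4, 0.7, -0.5]
gripper_width: 0.5
gripper_force: 0.0
```

Request:
send_rows:
  motion:
    - [0,0,-0.02,0.12,0,0,-1]
    - [0,0,-0.04,0.25,0,0,-1]
    - [0,0,-0.06,0.38,0,0,-1]
    - [0,0,-0.08,0.5,0,0,-1]
    - [0,0,-0.1,0.62,0,0,-1]
    - [0,0,-0.12,0.75,0,0,-1]
    - [0,0,-0.12,0.75,0,0,-1]

```text
time_s: 3.1
ee_pos: [569.7, -108.0, 201.0]
ee_rot: [-179.8, -45.1, 90.0]
force: [-0.2, 0.4, 0.2]
gripper_width: 0.5
gripper_force: 0.0
```

```bash
python3 - <<'E'
from h import *
s=env.state();print(s['time_s'],s['ee_pos'],s['ee_rot'],s['qpos'],s['force'])
f=eyes.grab_frame('scene');save('s1',f)
E
```

```text
3.1 [ 569.65652029 -107.97509288  201.03322385] [-179.78996401  -45.12378412   89.98288702] [-32.19732927  31.1000702   85.4877422   36.72631558  91.40248144
 -40.79830217] [-0.20553028  0.40697631  0.17220386]
```

View pics/s1.png

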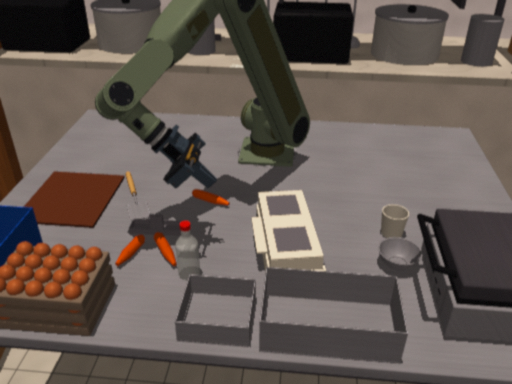

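The arm is tilted with the shut fingers (tip at px (212,186)) pointing at the lip. Next I lower it and slide in under the lip.

Request:
send_rows:
  motion:
    - [0,0.03,-0.07,0,0,0,-1]
    - [0,0.06,-0.15,0,0,0,-1]
    - [0,0.1,-0.22,0,0,0,-1]
    - [0,0.13,-0.28,0,0,0,-1]
    - [0,0.15,-0.32,0,0,0,-1]
    - [0,0.156,-0.342,0,0,0,-1]
    - [0,0.18,-0.342,0,0,0,-1]
    - [0,0.2,-0.342,0,0,0,-1]
    - [0,0.22,-0.342,0,0,0,-1]
    - [0,0.22,-0.342,0,0,0,-1]
    - [0,0.22,-0.342,0,0,0,-1]

```text
time_s: 4.53
ee_pos: [570.6, 2.0, 33.1]
ee_rot: [179.7, -45.0, 90.4]
force: [0.1, 0.9, 0.7]
gripper_width: 0.5
gripper_force: 0.0
```

```bash
python3 - <<'E'
from h import *
from lid import tcp
s=env.state();print(s['ee_pos'],s['force'])
p0=np.array([569.7,2.,30.])
for th in np.arange(0,1.851,.075): print(round(th,3),((tcp(th)-p0)/500).round(3).tolist())
E
```

```text
[570.6216829    1.99378954  33.13217962] [0.11260297 0.87687157 0.66645851]
0.0 [0.002, 0.003, 0.023]
0.075 [0.002, 0.004, 0.048]
0.15 [0.001, 0.007, 0.073]
0.225 [0.0, 0.012, 0.098]
0.3 [-0.001, 0.018, 0.122]
0.375 [-0.003, 0.026, 0.146]
0.45 [-0.005, 0.036, 0.169]
0.525 [-0.007, 0.048, 0.191]
0.6 [-0.01, 0.061, 0.213]
0.675 [-0.013, 0.076, 0.233]
0.75 [-0.016, 0.092, 0.252]
0.825 [-0.023, 0.108, 0.269]
0.9 [-0.027, 0.125, 0.284]
0.975 [-0.031, 0.144, 0.298]
1.05 [-0.035, 0.163, 0.31]
1.125 [-0.039, 0.183, 0.321]
1.2 [-0.043, 0.204, 0.33]
1.275 [-0.047, 0.226, 0.338]
1.35 [-0.052, 0.248, 0.344]
1.425 [-0.057, 0.27, 0.348]
1.5 [-0.061, 0.293, 0.351]
1.575 [-0.066, 0.316, 0.351]
1.65 [-0.071, 0.338, 0.35]
1.725 [-0.075, 0.361, 0.348]
1.8 [-0.08, 0.383, 0.343]
```

Request:
send_rows:
  motion:
    - [0.0,0.0,0.012,0,0,0,-1]
    - [0.002,0.003,0.023,0,0,0,-1]
    - [0.002,0.004,0.036,0,0,0,-1]
    - [0.002,0.004,0.048,0,0,0,-1]
    - [0.001,0.006,0.06,0,0,0,-1]
    - [0.001,0.007,0.073,0,0,0,-1]
    - [0.0,0.01,0.085,0,0,0,-1]
    - [0.0,0.012,0.098,0,0,0,-1]
    - [0.0,0.015,0.11,0,0,0,-1]
    - [0.0,0.018,0.122,0,0,0,-1]

```text
time_s: 5.78
ee_pos: [570.5, 11.7, 94.5]
ee_rot: [179.7, -45.0, 90.4]
force: [-0.2, -0.4, -2.3]
gripper_width: 0.6
gripper_force: 1.0
```

```bash
python3 - <<'E'
from h import *
s=env.state();print(s['ee_pos'],s['force'])
f=eyes.grab_frame('top');P=cloud(f);z=cv2.medianBlur(P[...,2].astype(np.float32),3)
xs=np.array([-.201,.98]);H=np.array([576.1,178.5])
m=np.zeros((384,512),bool);m[70:205,180:275]=1;g=f['pixels'].astype(int)
m&=(g[...,0]-g[...,2]>15)&(z>60)&(z<300)
p=P[m];r=-(p[:,:2]-H)@xs; 
import sys
print(np.percentile(p[:,2],[5,50,95])); k=np.polyfit(r,z[m],1);print('theta~',np.arctan(k[0]))
E
```

```text
[570.45343216  11.72724887  94.47286785] [-0.21332735 -0.43227177 -2.25885335]
[104.00215995 125.53543999 151.10976284]
theta~ 0.13201564765111426
```

Request:
send_rows:
  motion:
    - [-0.003,0.008,0.024,0,0,0,-1]
    - [-0.005,0.018,0.047,0,0,0,-1]
    - [-0.007,0.03,0.069,0,0,0,-1]
    - [-0.01,0.043,0.091,0,0,0,-1]
    - [-0.013,0.058,0.111,0,0,0,-1]
    - [-0.016,0.074,0.13,0,0,0,-1]
    - [-0.023,0.09,0.147,0,0,0,-1]
    - [-0.027,0.107,0.162,0,0,0,-1]
    - [-0.031,0.126,0.176,0,0,0,-1]
    - [-0.035,0.145,0.188,0,0,0,-1]
    - [-0.039,0.165,0.199,0,0,0,-1]
    - [-0.043,0.186,0.208,0,0,0,-1]
    - [-0.043,0.186,0.208,0,0,0,-1]

```text
time_s: 7.45
ee_pos: [548.5, 105.1, 198.6]
ee_rot: [179.7, -45.0, 90.5]
force: [-0.1, -0.2, 0.0]
gripper_width: 0.5
gripper_force: 0.3
```

```bash
python3 - <<'E'
from h import *
s=env.state();print(s['ee_pos'],s['force'])
f=eyes.grab_frame('scene');save('s2',f)
E
```

```text
[548.54861084 105.14975951 198.57841124] [-0.10609229 -0.15500164  0.03592884]
```

View pics/s2.png

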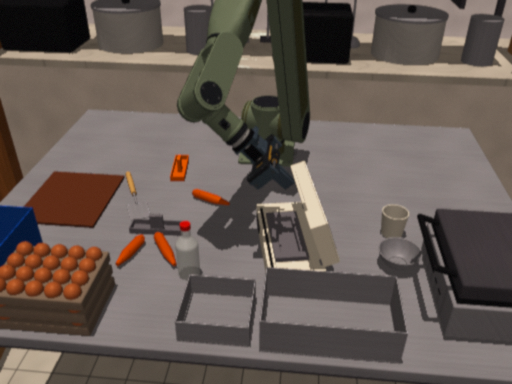

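The lid is up at about 1.2 rad (free edge at px (300,170)), resting on the fingertips. I'll continue past the balance point.

Request:
send_rows:
  motion:
    - [-0.004,0.022,0.008,0,0,0,-1]
    - [-0.009,0.044,0.014,0,0,0,-1]
    - [-0.014,0.066,0.018,0,0,0,-1]
    - [-0.016,0.078,0.02,0,0,0,-1]
    - [-0.018,0.089,0.021,0,0,0,-1]
    - [-0.02,0.1,0.021,0,0,0,-1]
    - [-0.023,0.112,0.021,0,0,0,-1]
    - [-0.025,0.123,0.02,0,0,0,-1]
    - [-0.028,0.134,0.02,0,0,0,-1]
    - [-0.03,0.145,0.019,0,0,0,-1]
    - [-0.032,0.157,0.018,0,0,0,-1]
    - [-0.035,0.168,0.015,0,0,0,-1]
    - [-0.037,0.179,0.013,0,0,0,-1]
    - [-0.04,0.19,0.01,0,0,0,-1]
    - [-0.04,0.19,0.01,0,0,0,-1]
    - [-0.04,0.19,0.01,0,0,0,-1]

```text
time_s: 9.5
ee_pos: [529.0, 199.1, 203.0]
ee_rot: [179.7, -45.0, 90.4]
force: [-0.3, -0.2, -0.2]
gripper_width: 0.5
gripper_force: 0.0
```

```bash
cat >> h.py <<'E'
def lidtheta(f,name):
    P=cloud(f); z=P[...,2]; g=f['pixels'].astype(int)
    xs=np.array([-.201,.98]);ys=np.array([.98,.201]);H=np.array([576.1,178.5])
    q=P[...,:2]-H; X=q@xs; Y=q@ys
    m=(g[...,0]-g[...,2]>12)&(z>75)&(z<260)&(abs(Y)<150)&(X>-150)&(X<140)
    print(name,m.sum(),'X',np.percentile(X[m],[2,25,50,75,98]).round(),'z',np.percentile(z[m],[2,50,98]).round())
    return X[m],z[m]
E
python3 - <<'E'
from h import *
s=env.state();print(s['ee_pos'],s['force'])
f=eyes.grab_frame('scene');X,z=lidtheta(f,'scene')
for lo in range(80,240,20):
    k=(z>lo)&(z<lo+20)
    if k.sum()>3: print(lo,k.sum(),np.percentile(X[k],[5,50,95]).round())
E
```

```text
[529.03990376 199.14134849 202.97076209] [-0.28031064 -0.20712493 -0.24475798]
scene 1621 X [18. 46. 52. 60. 81.] z [ 77. 177. 217.]
80 271 [18. 49. 53.]
100 273 [29. 56. 60.]
120 168 [26. 61. 64.]
160 137 [73. 79. 83.]
180 442 [39. 52. 75.]
200 250 [44. 48. 55.]
220 7 [19. 27. 44.]
```

The depth shows the lid's underside at X≈48 for z≈210, which matches the 1.9 rad stop. I'll withdraw, straighten the tool and go above the tray.

Request:
send_rows:
  motion:
    - [0,-0.04,0.02,0,0,0,-1]
    - [0,-0.1,0.06,0,0,0,-1]
    - [0,-0.18,0.08,-0.1,0,0,-1]
    - [0,-0.28,0.08,-0.2,0,0,-1]
    - [0,-0.38,0.08,-0.32,0,0,-1]
    - [0,-0.48,0.08,-0.44,0,0,-1]
    - [0,-0.58,0.08,-0.56,0,0,-1]
    - [0,-0.68,0.06,-0.68,0,0,-0.6]
    - [0.005,-0.78,0.03,-0.75,0,0,-0.2]
    - [0.01,-0.88,0,-0.75,0,0,-0.2]
    - [0.01,-0.94,-0.02,-0.75,0,0,-0.2]
    - [0.01,-0.976,-0.04,-0.75,0,0,-0.2]
    - [0.01,-0.976,-0.04,-0.75,0,0,-0.2]

```text
time_s: 11.18
ee_pos: [533.4, -289.2, 181.9]
ee_rot: [-179.9, -0.1, 90.2]
force: [-0.2, 1.0, -0.1]
gripper_width: 36.6
gripper_force: 0.0
```

```bash
python3 - <<'E'
from h import *
import pickle
s=env.state();print(s['ee_pos'],s['ee_rot'],s['qpos'],s['force'],s['gripper_width'])
f=eyes.grab_frame('top');w=eyes.grab_frame('wrist');pickle.dump((f,w,s),open('f1.pkl','wb'))
c=f['pixels'][70:210,170:280]; c=cv2.resize(c,None,fx=4,fy=4,interpolation=cv2.INTER_CUBIC)
wp=cv2.copyMakeBorder(w['pixels'],0,max(0,c.shape[0]-384),0,0,cv2.BORDER_CONSTANT)
both=np.hstack([c[:560],wp[:560,:512]]); both=cv2.resize(both,(800,int(560*800/both.shape[1])))
cv2.imwrite('pics/s3.png',both[...,::-1]); print(c.shape,both.shape,w['T_tool_cam'])
lidtheta(f,'top')
E
```

```text
[ 533.36682569 -289.16375851  181.90506054] [-1.79907073e+02 -8.68266550e-02  9.02005622e+01] [-2.95665139e+01  2.24127291e+01  8.81156957e+01  3.11911974e-02
  6.95953503e+01 -2.97780529e+01] [-0.19505016  1.03384641 -0.12565803] 36.57018314464064
(560, 440, 3) (470, 800, 3) [[ 2.79705844e-04 -9.65269223e-01 -2.61257057e-01  7.40396555e+01]
 [ 9.99999957e-01  2.92084270e-04 -8.55144260e-06 -1.12857929e+00]
 [ 8.45635211e-05 -2.61257043e-01  9.65269263e-01 -1.71626646e+02]
 [ 0.00000000e+00  0.00000000e+00  0.00000000e+00  1.00000000e+00]]
top 2221 X [45. 51. 57. 72. 86.] z [ 77. 186. 222.]
```

View pics/s3.png

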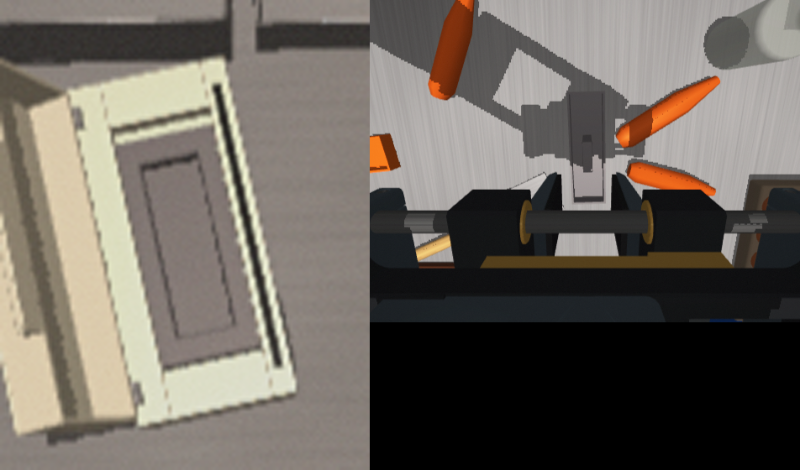

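The lid stands open on its own (left edge of the crop), with the dark trough outline at about top px (212,119)–(240,170). The wrist view (right) has the grey tray and fin between the fingers, with carrot_b's tip just right of it. Refining the fin and trough.

```bash
python3 - <<'E'
from h import *
import pickle
from scipy.spatial.transform import Rotation as Ro
f,w,s=pickle.load(open('f1.pkl','rb'))
T=np.eye(4);T[:3,:3]=Ro.from_euler('xyz',s['ee_rot'],degrees=True).as_matrix();T[:3,3]=s['ee_pos']
M=T@np.array(w['T_tool_cam']); w['R']=M[:3,:3].T; w['t']=-M[:3,:3].T@M[:3,3]
P=cloud(w);z=P[...,2];x=P[...,0];y=P[...,1]
def rep(m,lab):
    p=P[m][:,:2];
    r=cv2.minAreaRect(p.astype(np.float32));print(lab,m.sum(),np.round(r[0],1),np.round(r[1],1),round(r[2],1))
near=(abs(x-533)<45)&(abs(y+289)<95)
rep(comp(near&(abs(z-55)<3)),'fin top'); rep(near&(abs(x-533)<32)&(abs(z-20)<2.0)&(w['depth']>0),'rim')
g=w['pixels'].astype(int)
car=(g[...,0]>150)&(g[...,2]<80)&(y<-200)&(x>540)&(z>3)&(z<40); print('carrot min x',P[car][:,0].min(), 'at y',P[car][P[car][:,0].argmin()])
# trough
g=f['pixels'].astype(int); v,u=np.mgrid[0:384,0:512]
P=cloud(f); q=P[...,:2]-np.array([591.2,105.]); xs=np.array([-.201,.98]);ys=np.array([-.98,-.201])
Q=ray(f,np.c_[u.ravel(),v.ravel()],60)[:,:2].reshape(384,512,2)-np.array([591.2,105.]); X=Q@xs;Y=Q@ys
m=(abs(X)<40)&(abs(Y)<100)
lum=g.sum(-1); 
dk=m&(lum<np.median(lum[m])-45)&(abs(X)<36)&(abs(Y)<98); print('dark n',dk.sum(),'X',np.percentile(X[dk],[1,10,50,90,99]).round(1),'Y',np.percentile(Y[dk],[0,3,10,50,90,97,100]).round(1))
d=P[...,2]
lo=comp(m&(d<52)&(d>32)); print('recess z',np.median(d[lo]),'X',np.percentile(q[lo]@xs,[1,50,99]).round(1),'Y',np.percentile(q[lo]@ys,[1,50,99]).round(1)); 
rectz(f,lo,42,'floor')
# profiles along Y (mid X) of luminance and depth
for a in range(-100,101,4):
    k=(abs(X)<15)&(abs(Y-a)<2); print(a,int(lum[k].mean()),round(float(np.median(d[k])),1),end=' | ')
print()
for a in range(-44,45,3):
    k=(abs(Y)<50)&(abs(X-a)<1.5); print(a,int(lum[k].mean()),round(float(np.median(d[k])),1),end=' | ')
E
```

```text
fin top 419 [ 533.  -293.8] [11.7 39.4] 0.5
rim 951 [ 533.1 -294.3] [ 50.1 160.4] 1.9
carrot min x 572.5529342625172 at y [ 572.55293426 -273.86426597   20.42345695]
dark n 182 X [-28.6 -27.5   8.5  27.8  28.9] Y [-78.6 -77.7 -75.5 -27.7  64.9  80.5  87.5]
recess z 42.76747366172225 X [-25.2   1.   26.8] Y [-75.    4.3  84.1]
floor 874 [587.3 105.3] [163.6  53.5] 11.57 mean [587.1 105.2]
-100 464 50.3 | -96 352 61.3 | -92 349 60.7 | -88 352 60.7 | -84 354 61.4 | -80 334 61.4 | -76 231 60.3 | -72 206 50.3 | -68 341 42.0 | -64 358 43.0 | -60 357 43.5 | -56 359 43.0 | -52 359 42.9 | -48 360 42.0 | -44 360 42.6 | -40 361 40.9 | -36 362 42.4 | -32 362 43.5 | -28 363 43.0 | -24 361 42.2 | -20 364 41.8 | -16 365 41.2 | -12 365 43.0 | -8 367 43.7 | -4 367 43.2 | 0 366 42.6 | 4 366 42.9 | 8 366 42.3 | 12 369 41.3 | 16 370 42.5 | 20 367 42.3 | 24 370 43.4 | 28 369 42.3 | 32 372 42.7 | 36 372 42.4 | 40 372 43.0 | 44 374 42.8 | 48 376 41.2 | 52 376 41.9 | 56 378 43.9 | 60 375 41.4 | 64 375 43.7 | 68 376 43.0 | 72 376 43.0 | 76 378 43.4 | 80 377 41.8 | 84 373 44.5 | 88 352 51.9 | 92 371 60.5 | 96 380 60.9 | 100 383 60.1 | 
-44 378 59.6 | -41 366 60.3 | -38 368 61.1 | -35 369 61.9 | -32 368 60.5 | -29 328 60.5 | -26 287 44.9 | -23 364 43.2 | -20 370 42.0 | -17 368 42.0 | -14 367 42.4 | -11 368 42.3 | -8 368 42.2 | -5 367 43.3 | -2 366 42.3 | 1 366 42.4 | 4 367 43.3 | 7 366 42.8 | 10 366 42.0 | 13 367 42.5 | 16 366 43.4 | 19 369 43.4 | 22 362 42.4 | 25 297 43.6 | 28 284 60.3 | 31 359 60.6 | 34 366 60.7 | 37 364 61.5 | 40 363 60.4 | 43 356 61.2 |
```

Request:
send_rows:
  motion:
    - [0,-0.009,-0.05,0,0,0.028,-0.34]
    - [0,-0.009,-0.12,0,0,0.028,-0.34]
    - [0,-0.009,-0.2,0,0,0.028,-0.34]
    - [0,-0.009,-0.26,0,0,0.028,-0.34]
    - [0,-0.009,-0.29,0,0,0.028,-0.34]
    - [0,-0.009,-0.305,0,0,0.028,-0.34]
    - [0,-0.009,-0.31,0,0,0.028,-0.34]
    - [0,-0.009,-0.31,0,0,0.028,-0.34]
    - [0,-0.009,-0.31,0,0,0.028,-1]
    - [0,-0.009,-0.31,0,0,0.028,-1]
    - [0,-0.009,-0.31,0,0,0.028,-1]
    - [0,-0.009,-0.31,0,0,0.028,-1]
  squeeze: 15

```text
time_s: 12.78
ee_pos: [534.3, -293.5, 28.5]
ee_rot: [180.0, 0.0, 92.0]
force: [0.4, 0.4, 3.0]
gripper_width: 11.8
gripper_force: 15.0
```

Request:
send_rows:
  motion:
    - [0,0,0.03,0,0,0,-1]
    - [0,0,0.08,0,0,0,-1]
    - [0,0,0.14,0,0,0,-1]
    - [0,0,0.2,0,0,0,-1]
    - [0,0,0.25,0,0,0,-1]
    - [0.01,0.05,0.27,0,0,-0.1,-1]
    - [0.02,0.1,0.27,0,0,-0.2,-1]
    - [0.03,0.16,0.27,0,0,-0.3,-1]
    - [0.04,0.22,0.27,0,0,-0.4,-1]
    - [0.05,0.28,0.27,0,0,-0.5,-1]
    - [0.06,0.34,0.27,0,0,-0.6,-1]
    - [0.07,0.4,0.27,0,0,-0.7,-1]
    - [0.08,0.45,0.27,0,0,-0.7,-1]
    - [0.08,0.48,0.27,0,0,-0.7,-1]
    - [0.08,0.48,0.27,0,0,-0.7,-1]

```text
time_s: 14.65
ee_pos: [573.7, -52.8, 163.2]
ee_rot: [180.0, 0.0, 50.1]
force: [-0.3, 0.6, -1.0]
gripper_width: 11.6
gripper_force: 15.0
```

```bash
python3 - <<'E'
from h import *
s=env.state();print(s['ee_pos'],s['ee_rot'],s['force'],s['gripper_width'])
lidtheta(eyes.grab_frame('scene'),'scene')
E
```

```text
[573.67177087 -52.82181627 163.20915162] [1.79993902e+02 2.19944028e-02 5.00618545e+01] [-0.29714538  0.57783312 -0.98847821] 11.612661720399565
scene 1751 X [21. 45. 51. 59. 80.] z [ 78. 154. 217.]
```

Request:
send_rows:
  motion:
    - [0.004,0.04,0,0,0,-0.08,-1]
    - [0.008,0.08,0,0,0,-0.18,-1]
    - [0.012,0.13,0,0,0,-0.28,-1]
    - [0.016,0.18,0,0,0,-0.38,-1]
    - [0.02,0.23,0,0,0,-0.48,-1]
    - [0.024,0.27,0,0,0,-0.58,-1]
    - [0.027,0.3,-0.01,0,0,-0.642,-1]
    - [0.027,0.316,-0.04,0,0,-0.642,-1]
    - [0.027,0.316,-0.08,0,0,-0.642,-1]
    - [0.027,0.316,-0.105,0,0,-0.642,-1]
    - [0.027,0.316,-0.105,0,0,-0.642,-1]
    - [0.027,0.316,-0.105,0,0,-0.642,-1]

```text
time_s: 16.2
ee_pos: [587.9, 104.4, 110.9]
ee_rot: [180.0, -0.1, 11.4]
force: [-0.3, -1.0, -0.4]
gripper_width: 12.0
gripper_force: 15.0
```

```bash
python3 - <<'E'
from h import *
import pickle
from scipy.spatial.transform import Rotation as Ro
s=env.state();print(s['ee_pos'],s['ee_rot'],s['force'],s['torque'],s['qpos'])
w=eyes.grab_frame('wrist');f=eyes.grab_frame('top');pickle.dump((w,f,s),open('f2.pkl','wb'))
T=np.eye(4);T[:3,:3]=Ro.from_euler('xyz',s['ee_rot'],degrees=True).as_matrix();T[:3,3]=s['ee_pos']
M=T@np.array(w['T_tool_cam']); w['R']=M[:3,:3].T; w['t']=-M[:3,:3].T@M[:3,3]; print('cam',M[:3,3])
c=np.hstack([cv2.resize(w['pixels'],(480,360)),cv2.resize(f['pixels'][70:210,180:280],(257,360))])
cv2.imwrite('pics/s4.png',c[...,::-1])
P=cloud(f);z=P[...,2]
m=(abs(P[...,0]-587)<110)&(abs(P[...,1]-105)<60)&(abs(z-101)<5)
rectz(f,comp(m),101,'tray rim held')
P=cloud(w);np.save('P2.npy',P)
E
```

```text
[587.93902068 104.36864303 110.91860477] [ 1.79988486e+02 -5.44566024e-02  1.14421467e+01] [-0.30989634 -1.0072151  -0.39869134] [-0.10367245  0.13718915 -0.00575005] [ 8.96769525e+00  2.48281228e+01  9.52535392e+01 -1.05827005e-02
  5.98634354e+01  8.75308628e+01]
cam [658.95806329 119.25962958 282.61638036]Traceback (most recent call last):
  File "<stdin>", line 12, in <module>
  File "h.py", line 13, in comp
    n,l,s,_=cv2.connectedComponentsWithStats(m.astype(np.uint8)); return l==1+np.argmax(s[1:,4])
                                                                              ~~~~~~~~~^^^^^^^^^
    return _wrapfunc(a, 'argmax', axis=axis, out=out, **kwds)
    return bound(*args, **kwds)
ValueError: attempt to get argmax of an empty sequence
```

View pics/s4.png

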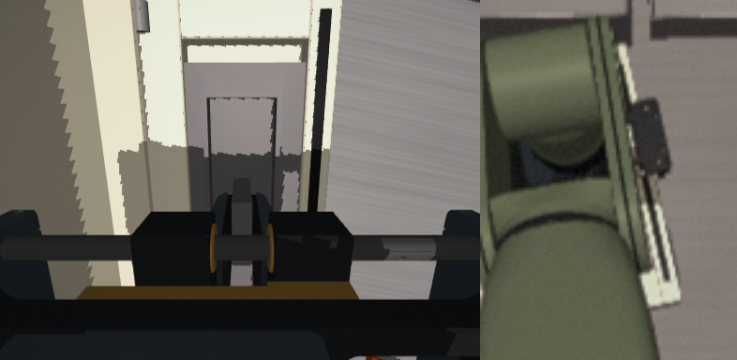

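```bash
python3 - <<'E'
from h import *
P=None
import pickle
from scipy.spatial.transform import Rotation as Ro
w,f,s=pickle.load(open('f2.pkl','rb'))
T=np.eye(4);T[:3,:3]=Ro.from_euler('xyz',s['ee_rot'],degrees=True).as_matrix();T[:3,3]=s['ee_pos']
M=T@np.array(w['T_tool_cam']); w['R']=M[:3,:3].T; w['t']=-M[:3,:3].T@M[:3,3]
P=cloud(w); g=w['pixels'].astype(int).sum(-1)
for r in range(60,215,8):
    p=P[r,258];print(r,p.round(1),g[r,258],end=' | ')
print()
for r in (85,130,170):
  for c in range(190,335,6):
    p=P[r,c];print(c,p.round(0),g[r,c],end=' | ')
  print()
E
```

```text
60 [695.6 126.4  36.2] 690 | 68 [686.9 124.7  60.2] 420 | 76 [681.6 123.6  60.9] 422 | 84 [659.  119.3 282.6] 424 | 92 [671.  121.5  61.2] 424 | 100 [664.4 120.2 103.3] 439 | 108 [660.1 119.3  85.2] 434 | 116 [655.2 118.3  87. ] 434 | 124 [650.2 117.3  87.7] 428 | 132 [645.1 116.2  86.1] 427 | 140 [640.  115.2  86.1] 425 | 148 [634.8 114.2  85.8] 418 | 156 [629.5 113.1  85.8] 418 | 164 [624.3 112.   86.3] 323 | 172 [618.9 110.9  86.6] 170 | 180 [613.6 109.8  87.3] 165 | 188 [607.7 108.7  86.1] 166 | 196 [606.4 108.4 101. ] 126 | 204 [606.9 108.5 119.3] 121 | 212 [606.1 108.4 130.8] 120 | 
190 [666. 170.  60.] 693 | 196 [667. 167.  56.] 292 | 202 [668. 162.  61.] 401 | 208 [669. 157.  61.] 403 | 214 [670. 153.  60.] 410 | 220 [670. 149.  61.] 413 | 226 [671. 145.  61.] 419 | 232 [672. 141.  61.] 419 | 238 [673. 136.  61.] 420 | 244 [674. 132.  61.] 422 | 250 [675. 128.  61.] 421 | 256 [675. 124.  61.] 423 | 262 [676. 120.  61.] 425 | 268 [677. 115.  62.] 426 | 274 [678. 111.  61.] 429 | 280 [679. 107.  62.] 427 | 286 [680. 103.  60.] 429 | 292 [680.  99.  61.] 430 | 298 [681.  94.  60
[... 821 characters left out ...]
34 [659. 119. 283.] 190 | 
190 [605. 161.  60.] 377 | 196 [606. 157.  61.] 378 | 202 [607. 152.  62.] 176 | 208 [608. 148.  62.] 171 | 214 [609. 143.  61.] 179 | 220 [619. 135. 103.] 165 | 226 [616. 132.  87.] 164 | 232 [617. 129.  86.] 167 | 238 [618. 124.  87.] 170 | 244 [618. 121.  87.] 169 | 250 [620. 117.  88.] 168 | 256 [620. 113.  87.] 169 | 262 [621. 108.  86.] 169 | 268 [622. 105.  87.] 169 | 274 [622. 101.  86.] 167 | 280 [623.  97.  87.] 166 | 286 [624.  92.  86.] 168 | 292 [627.  91. 100.] 105 | 298 [621.  80.  60.] 174 | 304 [622.  75.  61.] 172 | 310 [623.  71.  61.] 173 | 316 [624.  66.  61.] 170 | 322 [625.  62.  59.] 308 | 328 [626.  57.  61.] 374 | 334 [627.  53.  62.] 33 |
```

The edge seen near the fingers is the held tray's rim (z≈103), so it hides the trough. I'll slide back along the trough axis so the wrist camera sees the trough edges too, and compare both in one camera.

Request:
send_rows:
  motion:
    - [-0.06,-0.012,0,0,0,0,-1]
    - [-0.12,-0.024,0,0,0,0,-1]
    - [-0.18,-0.036,0,0,0,0,-1]
    - [-0.24,-0.048,0,0,0,0,-1]
    - [-0.27,-0.055,0,0,0,0,-1]
    - [-0.27,-0.055,0,0,0,0,-1]
    - [-0.27,-0.055,0,0,0,0,-1]

```text
time_s: 17.18
ee_pos: [454.1, 77.4, 110.9]
ee_rot: [180.0, -0.1, 11.5]
force: [0.1, 0.2, -1.4]
gripper_width: 11.9
gripper_force: 15.0
```

```bash
python3 - <<'E'
from h import *
import pickle
from scipy.spatial.transform import Rotation as Ro
s=env.state();print(s['ee_pos'],s['ee_rot'])
w=eyes.grab_frame('wrist');pickle.dump((w,s),open('f3.pkl','wb'))
T=np.eye(4);T[:3,:3]=Ro.from_euler('xyz',s['ee_rot'],degrees=True).as_matrix();T[:3,3]=s['ee_pos']
M=T@np.array(w['T_tool_cam']); w['R']=M[:3,:3].T; w['t']=-M[:3,:3].T@M[:3,3]
P=cloud(w);z=P[...,2]; ok=w['depth']>0
a=np.radians(11.57);L=np.array([np.cos(a),np.sin(a)]);N=np.array([-np.sin(a),np.cos(a)])
q=P[...,:2]-s['ee_pos'][:2]; l=q@L;n=q@N
# tray: rim pts & floor pts in tool-relative coords ; trough floor pts
def show(m,lab):
    if m.sum()<5: print(lab,m.sum());return
    print(lab,m.sum(),'l',np.percentile(l[m],[1,50,99]).round(1),'n',np.percentile(n[m],[0.5,2,98,99.5]).round(1),'z',np.median(z[m]).round(1))
show(ok&(abs(z-103)<2.5)&(abs(n)<40)&(l<100),'tray rim')
show(ok&(abs(z-87)<2.5)&(abs(n)<40)&(l<100),'tray floor')
tf=ok&(z>36)&(z<50)&(abs(n)<45)&(l>40)&(l<260)
show(tf,'trough floor')
for a0 in range(60,230,10):
    k=tf&(abs(l-a0)<5)
    if k.sum()>30: print(a0,k.sum(),np.percentile(n[k],[1,99]).round(1),end=' | ')
cv2.imwrite('pics/s5.png',cv2.resize(w['pixels'],None,fx=1.5,fy=1.5)[...,::-1])
E
```

```text
[454.07134325  77.43758671 110.92714985] [ 1.79989558e+02 -1.34469966e-01  1.14566313e+01]
tray rim 1854 l [ 0.7 53.8 78.6] n [-24.4 -24.3  25.3  25.6] z 103.5
tray floor 7113 l [-71.3  41.9  75. ] n [-21.5 -21.   22.1  22.6] z 86.5
trough floor 7177 l [ 82.2 117.3 148.8] n [-28.8 -28.5  23.9  24.3] z 42.9
80 348 [-28.7  24.2] | 90 987 [-28.6  24.2] | 100 992 [-28.7  24.3] | 110 1009 [-28.7  24.3] | 120 1080 [-28.6  24.3] | 130 1108 [-28.7  24.3] | 140 1147 [-28.7  24.3] | 150 506 [-28.7  24.1] |
```

View pics/s5.png

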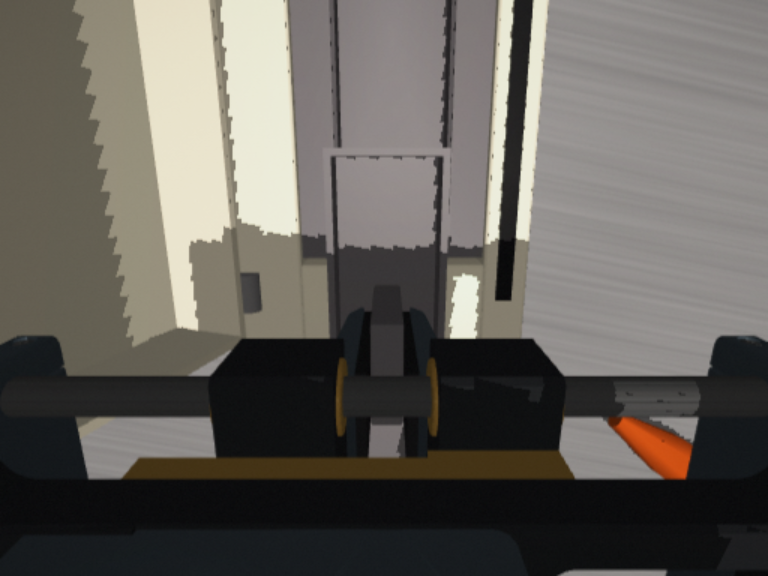

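The trough edges (px x≈335–450, upper part) and the tray rim (325–450) are both visible. The tray must go about 2.7 mm toward the lip side relative to this line. One more step back will show the trough's near end.

Request:
send_rows:
  motion:
    - [-0.06,-0.012,0,0,0,0,-1]
    - [-0.12,-0.024,0,0,0,0,-1]
    - [-0.12,-0.024,0,0,0,0,-1]
    - [-0.12,-0.024,0,0,0,0,-1]
    - [-0.12,-0.024,0,0,0,0,-1]

```text
time_s: 17.85
ee_pos: [393.9, 65.4, 110.6]
ee_rot: [180.0, -0.1, 11.5]
force: [0.4, 0.1, -0.3]
gripper_width: 12.0
gripper_force: 15.0
```

```bash
cat > meas.py <<'E'
from h import *
from scipy.spatial.transform import Rotation as Ro
s=env.state();print(s['ee_pos'],s['ee_rot'])
w=eyes.grab_frame('wrist')
T=np.eye(4);T[:3,:3]=Ro.from_euler('xyz',s['ee_rot'],degrees=True).as_matrix();T[:3,3]=s['ee_pos']
M=T@np.array(w['T_tool_cam']); w['R']=M[:3,:3].T; w['t']=-M[:3,:3].T@M[:3,3]
P=cloud(w);z=P[...,2]; ok=w['depth']>0
a=np.radians(11.57);L=np.array([np.cos(a),np.sin(a)]);N=np.array([-np.sin(a),np.cos(a)])
q=P[...,:2]-s['ee_pos'][:2]; l=q@L;n=q@N
def edge(k,lab):
    print(lab,k.sum(),'l',np.percentile(l[k],[1,99]).round(1),'n',np.percentile(n[k],[1,99]).round(1))
E
python3 - <<'E'
from meas import *
edge(ok&(abs(z-103.5)<2)&(abs(n)<40)&(l<100)&(l>30),'tray rim')
edge(ok&(abs(z-42.9)<3)&(abs(n+2)<24)&(l>82)&(l<240),'trough floor')
edge(ok&(abs(z-61)<2)&(abs(n+2)<20)&(l>82)&(l<240),'deck before trough')
rim=ok&(abs(z-103.5)<2)&(abs(n)<40)&(l<100)&(l>30)
for a0,b0 in((35,55),(55,75)):
    k=rim&(l>a0)&(l<b0); print(a0,np.percentile(n[k],[1,99]).round(2))
E
```

```text
[393.8965908   65.39637275 110.61513775] [ 1.79991893e+02 -6.54458506e-02  1.14552227e+01]
tray rim 1263 l [30.8 78.6] n [-24.4  25.5]
trough floor 3326 l [115.7 148.7] n [-25.5  21.6]
deck before trough 2208 l [ 82.1 112. ] n [-21.6  17.6]
35 [-24.33  25.5 ]
55 [-24.42  25.47]
```

Request:
send_rows:
  motion:
    - [0.07,0.013,0,0,0,0.002,-1]
    - [0.14,0.026,0,0,0,0.002,-1]
    - [0.21,0.04,0,0,0,0.002,-1]
    - [0.28,0.053,0,0,0,0.002,-1]
    - [0.34,0.064,0,0,0,0.002,-1]
    - [0.386,0.073,0,0,0,0.002,-1]
    - [0.386,0.073,-0.02,0,0,0.002,-1]
    - [0.386,0.073,-0.035,0,0,0.002,-1]
    - [0.386,0.073,-0.035,0,0,0.002,-1]
    - [0.386,0.073,-0.035,0,0,0.002,-1]

```text
time_s: 19.15
ee_pos: [584.9, 101.6, 93.1]
ee_rot: [180.0, 0.0, 11.6]
force: [0.0, -0.2, -2.0]
gripper_width: 12.0
gripper_force: 15.0
```

```bash
python3 - <<'E'
from h import *
s=env.state();print(s['ee_pos'],s['ee_rot'],s['force'],s['torque'])
E
```

```text
[584.91785755 101.56415487  93.11747064] [1.79993662e+02 1.00134946e-02 1.15777466e+01] [ 0.02465296 -0.2019248  -1.98520168] [-0.03976524  0.13724744 -0.03174722]
```

Request:
send_rows:
  motion:
    - [0.004,0,0,0,0,0,-1]
    - [0.004,0,-0.005,0,0,0,-1]
    - [0.004,0,-0.01,0,0,0,-1]
    - [0.004,0,-0.013,0,0,0,-1]
    - [0.004,0,-0.016,0,0,0,-1]
    - [0.004,0,-0.016,0,0,0,-1]

```text
time_s: 19.9
ee_pos: [587.3, 101.6, 85.1]
ee_rot: [180.0, 0.0, 11.6]
force: [-1.8, 0.8, 1.8]
gripper_width: 12.0
gripper_force: 15.0
```

The tray's underside is now about 3 mm below deck level, with only a light chamfer touch pushing it toward -x. I'll ease that way and continue down.

Request:
send_rows:
  motion:
    - [-0.001,0,0,0,0,0,-1]
    - [-0.002,0,-0.003,0,0,0,-1]
    - [-0.002,0,-0.006,0,0,0,-1]
    - [-0.002,0,-0.01,0,0,0,-1]
    - [-0.002,0,-0.012,0,0,0,-1]

```text
time_s: 20.52
ee_pos: [586.0, 101.6, 78.9]
ee_rot: [-180.0, 0.1, 11.6]
force: [-3.2, -1.3, 7.1]
gripper_width: 12.0
gripper_force: 15.0
```

Request:
send_rows:
  motion:
    - [-0.002,-0.001,0,0,0,0,-1]
    - [-0.003,-0.001,0,0,0,0,-1]
    - [-0.003,-0.001,-0.002,0,0,0,-1]
    - [-0.003,-0.001,-0.004,0,0,0,-1]

```text
time_s: 21.02
ee_pos: [586.0, 101.6, 78.8]
ee_rot: [-180.0, -0.2, 11.6]
force: [-2.4, -0.0, 15.3]
gripper_width: 12.1
gripper_force: 15.0
```

```bash
python3 - <<'E'
from h import *
s=env.state();print(s['ee_pos'],s['ee_rot'],s['force'],s['torque'])
E
```

```text
[585.99754144 101.57375106  78.80850974] [-1.79991295e+02 -1.57180748e-01  1.15691507e+01] [-2.40467834e+00 -1.46524637e-02  1.52569019e+01] [-0.01389056  0.88375998 -0.02332426]
```

It's catching, so I won't force it. I'll back up a little and reread the forces.

Request:
send_rows:
  motion:
    - [0,0,0.006,0,0,0,-1]
    - [0,0,0.012,0,0,0,-1]
    - [0,0,0.016,0,0,0,-1]
    - [0,0,0.016,0,0,0,-1]

```text
time_s: 21.52
ee_pos: [584.9, 101.2, 84.8]
ee_rot: [180.0, 0.0, 11.6]
force: [0.9, -0.4, -1.0]
gripper_width: 12.0
gripper_force: 15.0
```

```bash
python3 - <<'E'
from meas import *
print(s['force'],s['torque'])
edge(ok&(abs(n)<40)&(l>30)&(l<100)&(abs(z-77)<6)&(z>70),'rim')
rim=ok&(abs(n)<30)&(l>25)&(l<82)&(z>66)&(z<90)
# rim height along l on either side wall, and tray floor height
for a0 in range(25,85,10):
    r=ok&(l>a0)&(l<a0+10)
    out=[]
    for lo,hi in((-26,-23),(-20,-10),(10,20),(23,27)):
        k=r&(n>lo)&(n<hi); out.append((int(k.sum()),np.percentile(z[k],[10,50,90]).round(1).tolist() if k.sum()>3 else None))
    print(a0,out)
k=ok&(abs(n)<18)&(l>70)&(l<100)
for a0 in range(70,100,2):
    r=k&(l>=a0)&(l<a0+2); 
    if r.sum(): print(a0,r.sum(),np.median(z[r]).round(1),end=' | ')
cv2.imwrite('pics/s6.png',cv2.resize(w['pixels'],None,fx=1.5,fy=1.5)[...,::-1])
E
```

```text
[584.90908993 101.15612445  84.8044676 ] [1.79993740e+02 1.43913318e-02 1.15780658e+01]
[ 0.85759199 -0.43291353 -1.00331533] [-0.14376136  0.16918087  0.02166791]
rim 751 l [30.3 82.2] n [-24.2  25.5]
25 [(478, [187.0, 188.0, 200.8]), (2105, [186.4, 188.2, 211.8]), (2108, [186.5, 188.2, 212.1]), (629, [82.1, 187.9, 189.1])]
35 [(421, [169.7, 181.4, 187.8]), (1480, [65.4, 180.5, 187.9]), (1499, [65.4, 180.7, 187.9]), (567, [82.7, 180.9, 187.8])]
45 [(41, [82.1, 83.2, 84.1]), (234, [65.3, 66.1, 67.1]), (235, [65.1, 66.1, 67.2]), (75, [82.3, 83.4, 84.0])]
55 [(40, [83.4, 84.5, 85.2]), (251, [66.4, 67.2, 68.2]), (250, [66.2, 67.3, 68.2]), (77, [83.8, 84.5, 85.2])]
65 [(41, [84.6, 85.4, 86.3]), (271, [67.5, 68.5, 69.4]), (274, [67.6, 68.4, 69.4]), (84, [84.7, 85.6, 86.5])]
75 [(44, [60.7, 85.5, 86.5]), (272, [61.0, 70.4, 87.1]), (275, [61.2, 70.3, 87.1]), (81, [61.0, 86.0, 87.0])]
70 180 68.5 | 72 173 68.8 | 74 230 69.0 | 76 240 69.6 | 78 261 86.6 | 80 126 85.6 | 82 159 61.6 | 84 184 60.9 | 86 171 61.1 | 88 226 60.9 | 90 179 60.9 | 92 190 61.1 | 94 214 60.8 | 96 183 60.9 | 98 222 60.9 |
```

View pics/s6.png

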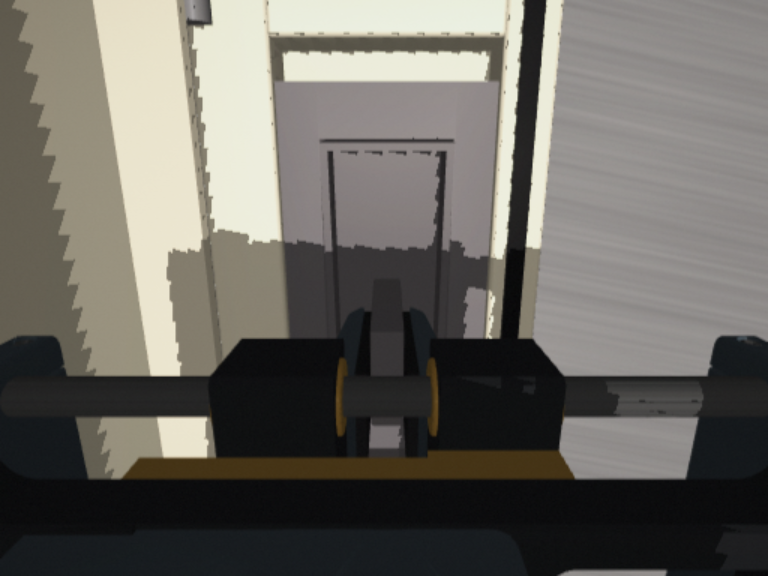

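The far (+x) end caught the chamfer and the tray pitched about 6.5° in the pads (rim rising from 83.3 to 85.5 along l). I'll lift clear, level it by pitching the tool, grip firmer and re-measure.

Request:
send_rows:
  motion:
    - [0,0,0.015,0,0,0,-1]
    - [0,0,0.03,0,0,0,-1]
    - [0.003,0,0.036,-0.011,0.053,0,-1]
    - [0.006,0.001,0.036,-0.022,0.108,0,-1]
    - [0.006,0.001,0.036,-0.022,0.108,0,-1]
    - [0.006,0.001,0.036,-0.022,0.108,0,-1]
  squeeze: 35

```text
time_s: 22.32
ee_pos: [587.6, 101.6, 103.1]
ee_rot: [-180.0, 6.6, 11.6]
force: [0.6, -0.2, -2.2]
gripper_width: 11.4
gripper_force: 35.0
```

```bash
cat > lev.py <<'E'
from meas import *
print(s['force'],s['torque'])
for a0 in range(45,76,6):
    r=ok&(l>a0)&(l<a0+6); f1=r&(abs(n)>8)&(abs(n)<19)&(z>50)&(z<120)
    k=r&(abs(n)>23)&(abs(n)<26.5)&(z>70)&(z<120)
    print(a0,'floor',np.median(z[f1]).round(2),'rim',np.percentile(z[k],60).round(2) if k.sum() else None)
for a0 in np.arange(74,100,1.):
    r=ok&(abs(n)<18)&(l>=a0)&(l<a0+1); 
    if r.sum(): print(a0,r.sum(),np.median(z[r]).round(1),end=' | ')
rim=ok&(abs(n)<32)&(l>45)&(l<75)&(z>75)&(z<115)
print('\nrim n',np.percentile(n[rim],[1,99]).round(1))
E
python3 lev.py
```

```text
[587.60334758 101.57975486 103.06235484] [-179.99912472    6.59641751   11.57657008]
[ 0.58816995 -0.19972385 -2.17514398] [-0.11030676  0.09002781  0.00463211]
45 floor 78.75 rim 95.84
51 floor 78.67 rim 95.83
57 floor 78.72 rim 95.97
63 floor 78.75 rim 95.82
69 floor 78.68 rim 95.71
75 floor 94.38 rim 95.58
74.0 115 78.7 | 75.0 59 78.9 | 77.0 129 95.5 | 78.0 122 95.6 | 79.0 220 94.8 | 80.0 202 61.9 | 81.0 105 61.0 | 82.0 57 61.1 | 83.0 108 60.9 | 84.0 57 60.9 | 85.0 107 61.0 | 86.0 112 61.0 | 87.0 56 61.1 | 88.0 112 61.1 | 89.0 111 60.9 | 90.0 56 60.9 | 91.0 111 60.9 | 92.0 112 60.9 | 93.0 56 61.0 | 94.0 112 60.9 | 95.0 112 61.0 | 96.0 56 61.1 | 97.0 110 61.0 | 98.0 112 60.9 | 99.0 98 61.1 | 
rim n [-23.8  25.1]
```

The tray is level again. The far mouth edge sits at about +79.3 and the near one at about -85, so the tray needs to go about 2.6 mm toward -x.

Request:
send_rows:
  motion:
    - [-0.005,-0.001,-0.01,0,0,0,-1]
    - [-0.005,-0.001,-0.02,0,0,0,-1]
    - [-0.005,-0.001,-0.025,0,0,0,-1]
    - [-0.005,-0.001,-0.03,0,0,0,-1]
    - [-0.005,-0.001,-0.033,0,0,0,-1]
    - [-0.005,-0.001,-0.036,0,0,0,-1]
    - [-0.005,-0.001,-0.036,0,0,0,-1]

```text
time_s: 23.25
ee_pos: [585.4, 101.2, 84.9]
ee_rot: [-180.0, 6.6, 11.6]
force: [0.1, -0.0, -1.4]
gripper_width: 11.6
gripper_force: 35.0
```

```bash
python3 - <<'E'
from h import *
s=env.state();print(s['ee_pos'],s['ee_rot'],s['force'],s['torque'])
E
```

```text
[585.42745307 101.17537857  84.87524702] [-179.99677046    6.62251376   11.57764703] [ 0.14756985 -0.03713881 -1.43238144] [-0.05943675  0.04600624 -0.04667546]
```

No contact at 3 mm below the deck. Continuing down.

Request:
send_rows:
  motion:
    - [0,0,-0.004,0,0,0,-1]
    - [0,0,-0.008,0,0,0,-1]
    - [0,0,-0.012,0,0,0,-1]
    - [0,0,-0.016,0,0,0,-1]
    - [0,0,-0.018,0,0,0,-1]

```text
time_s: 23.88
ee_pos: [585.4, 101.2, 75.8]
ee_rot: [-180.0, 6.6, 11.6]
force: [0.2, -1.2, -0.9]
gripper_width: 11.6
gripper_force: 35.0
```

Request:
send_rows:
  motion:
    - [0,0,-0.003,0,0,0,-1]
    - [0,0,-0.006,0,0,0,-1]
    - [0,0,-0.009,0,0,0,-1]
    - [0,0,-0.01,0,0,0,-1]
    - [0,0,-0.011,0,0,0,-1]
    - [0,0,-0.011,0,0,0,-1]

```text
time_s: 24.62
ee_pos: [585.5, 101.2, 70.5]
ee_rot: [180.0, 6.6, 11.6]
force: [-0.7, -0.8, -1.3]
gripper_width: 11.6
gripper_force: 35.0
```

```bash
python3 lev.py
```

```text
[585.45921034 101.16087362  70.45874763] [179.99998287   6.61393849  11.57743269]
[-0.6695355  -0.81288118 -1.25491335] [-0.04937698  0.10670514 -0.01493499]
45 floor nan rim None
51 floor nan rim None
57 floor nan rim None
63 floor nan rim None
69 floor nan rim None
75 floor 62.7 rim None
74.0 114 46.1 | 75.0 59 45.9 | 77.0 128 62.9 | 78.0 127 62.9 | 79.0 137 62.7 | 80.0 122 58.9 | 81.0 127 59.8 | 82.0 95 60.7 | 83.0 103 61.2 | 84.0 126 60.9 | 85.0 131 61.0 | 86.0 132 60.9 | 87.0 131 61.0 | 88.0 131 61.0 | 89.0 132 61.0 | 90.0 133 61.0 | 91.0 132 60.9 | 92.0 132 60.9 | 93.0 133 61.0 | 94.0 134 60.9 | 95.0 134 60.9 | 96.0 135 60.9 | 97.0 135 61.0 | 98.0 136 61.0 | 99.0 134 60.8 |
  return _methods._mean(a, axis=axis, dtype=dtype,
  ret = ret.dtype.type(ret / rcount)
Traceback (most recent call last):
  File "lev.py", line 11, in <module>
    print('\nrim n',np.percentile(n[rim],[1,99]).round(1))
                    ~~~~~~~~~~~~~^^^^^^^^^^^^^^^
IndexError: index -1 is out of bounds for axis 0 with size 0
```

The rim reads 62.8 mm (deck reads 61.0, so about 61.9 true). The tray is home with no contact load. Releasing and withdrawing.

Request:
send_rows:
  motion:
    - [0,0,0,0,0,0,-0.7]
    - [0,0,0,0,0,0,-0.5]
    - [0,0,0,0,0,0,-0.4]
    - [0,0,0,0,0,0,-0.4]
    - [0.003,0,0.02,0,0,0,-0.4]
    - [0.006,0,0.05,0,0,0,-0.4]
    - [0.012,0,0.1,0,0,0,-0.4]
    - [0.012,-0.03,0.17,0,0,0,-0.4]
    - [-0.06,-0.12,0.24,0,0,0,-0.4]
    - [-0.16,-0.2,0.28,0,0,0,-0.4]
    - [-0.26,-0.3,0.28,0,0,0,-0.4]
    - [-0.34,-0.4,0.28,0,0,0,-0.4]
    - [-0.34,-0.4,0.28,0,0,0,-0.4]
    - [-0.34,-0.4,0.28,0,0,0,-0.4]

```text
time_s: 26.42
ee_pos: [415.8, -99.2, 211.5]
ee_rot: [180.0, 6.5, 11.4]
force: [0.6, -0.0, 0.3]
gripper_width: 27.6
gripper_force: 0.0
```

```bash
python3 - <<'E'
from h import *
f=eyes.grab_frame('top');a=eyes.grab_frame('scene')
lidtheta(f,'top');lidtheta(a,'scene')
for F,nm in((f,'top'),(a,'scene')):
    P=cloud(F);q=P[...,:2]-np.array([587,103.]);an=np.radians(11.57)
    l=q@[np.cos(an),np.sin(an)];n=q@[-np.sin(an),np.cos(an)];z=P[...,2]
    fl=(abs(n)<20)&(abs(l)<74)&(abs(n)>8)&(z>35)&(z<75)
    A=np.c_[l[fl],n[fl],np.ones(fl.sum())]; zz=z[fl]; k=abs(zz-np.median(zz))<4
    c=np.linalg.lstsq(A[k],zz[k],rcond=None)[0]; print(nm,'tray floor plane tilt l,n,z',c.round(4))
    d=(abs(n)<60)&(abs(l)<100)&(z>50)&(z<75)&((abs(n)>31)|(abs(l)>90)); A=np.c_[l[d],n[d],np.ones(d.sum())];zz=z[d];k=abs(zz-np.median(zz))<4
    print(' deck',np.linalg.lstsq(A[k],zz[k],rcond=None)[0].round(4))
    fin=(abs(n)<12)&(abs(l)<30)&(z>90)&(z<105); print(' fin top',np.median(z[fin]),'centre',P[fin][:,:2].mean(0),fin.sum())
p=np.hstack([cv2.resize(f['pixels'][70:210,170:280],(440,560)),cv2.resize(a['pixels'][150:290,220:340],(360,420)) if 0 else np.pad(cv2.resize(a['pixels'][150:290,220:310],(360,560)),((0,0),(0,0),(0,0)))])
cv2.imwrite('pics/s7.png',p[...,::-1])
s=env.state();print(s['time_s'],s['force'],s['gripper_force'])
E
```

```text
top 2255 X [15. 51. 57. 72. 86.] z [ 78. 186. 222.]
scene 1721 X [21. 45. 51. 60. 81.] z [ 78. 160. 217.]
top tray floor plane tilt l,n,z [-1.00000e-03  1.20000e-03  4.57261e+01]
 deck [ 2.30000e-03 -3.60000e-03  6.08848e+01]
 fin top 98.22675425192008 centre [584.92774044 103.61960414] 57
scene tray floor plane tilt l,n,z [1.4000e-03 8.3000e-03 4.2504e+01]
 deck [1.30000e-03 1.00000e-04 5.70317e+01]
 fin top 93.51194537051407 centre [591.15956895  99.35890542] 43
26.525 [0.12199663 0.00128677 0.0707969 ] 0.0
```

View pics/s7.png

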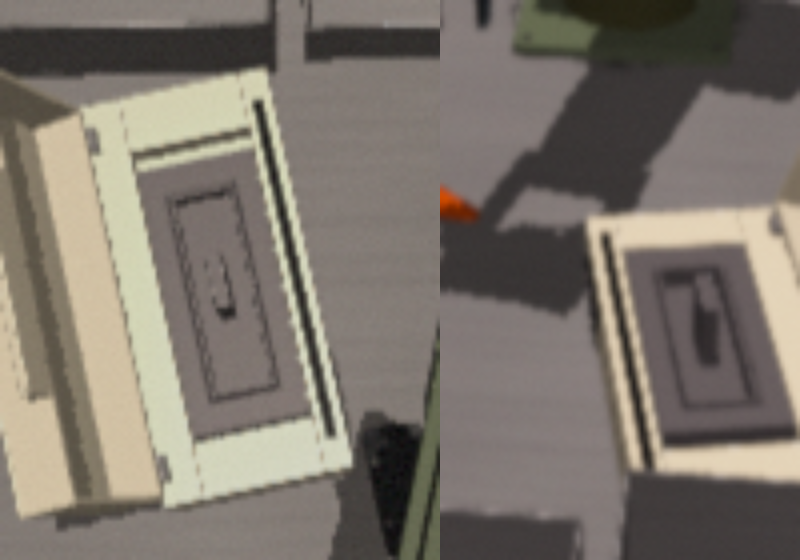

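Both views show the tray flush in the trough (left crop (170–280, 180–400)). The fin top is at about 97 mm and the tray is level. The lid is open at its stop and the robot is clear. Handing in.

```bash
python3 -c "
from h import *
print(env.job_done())"
```

```text
the job is handed in; nothing more can be done
None
```

I handed the job in at 26.5 s: the lid stands fully open by itself and the grey tray sits level in the trough, released. On the first try the tray caught the trough edge and tipped, so I lifted and levelled it; the second descent met no resistance. The hand-in returned no verdict, and I didn't re-measure the other kitchen things afterwards.

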